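# Load the sprung check scale to the green band

### The arm

A 6-joint arm with a two-finger parallel gripper is mounted at the origin on the work surface. World frame = base frame: x ahead of the robot, y to its left, z up, the work surface at z = 0. Lengths are in m, angles in rad, forces in N, time in s.
With the tool pointing down it reaches from about 0.25 to 0.725 m from the base axis. Payload 4 kg.
Tool frame: the origin (TCP) lies on the centre line of the jaws, within the pads' length; the fingertips stand tip_reach ahead of it and the grasp point (between the pads) lies 5 mm behind it (tip_reach is the distance from the TCP to the fingertips, in m); z points along the fingers, y is the direction in which the jaws open and shut (so a half turn about z gives the same grasp; the last joint's range is limited). The gripper opens to 85 mm and grips with 20 to 120 N. Pads are 22 mm wide; open, the fingers measure 114 mm over their backs; the gripper's body (76 mm by 85 mm) begins 54 mm behind the grasp point. The pads swing forward as they close: fully open they stand 13 mm farther back than shut.
Start: joints at [-1.299, 0.241, 0.005, 1.335, 0, 1.571], TCP at [0.134, -0.482, 0.245] pointing down, gripper open.
Joint ranges: [-2.72, 2.72], [-1.05, 1.87], [-1.09, 1.28], [-1.99, 2.15], [-1.42, 1.44], [-3.14, 3.14]. Speed limits (rad/s): [2.79, 2.79, 3.14, 3.14, 3.14, 3.14].

### API

Orientations are given as a unit quaternion [x, y, z, w].
In Python, from workcell import * gives the robot as it stands.
- The arm moves only by the tool arm_command, never from a script. Its arguments are lists of equal length, an entry for each row: "translation": the shift along the tool's x, y, z in cm, a list of three; "turn": the turn about the tool's z in rad; "hand": the closure, from 0 (fully open) to 1 (shut). In form: {"translation": [[x, y, z], ...], "turn": [turn, ...], "hand": [hand, ...]}. A call has 1 to 5 rows; each row is the pose to reach, as a shift and turn from the pose commanded when the call began, along the tool's axes at that moment; what a row does not reach only later rows make up. A row lasts 1/12 s, in which the tool goes at most 41.7 mm and 7.16 degrees, less where a joint would pass 70% of its speed; a pose out of reach is approached as far as the arm can. A call with a gripper value outside its range is refused whole. The fingers move at their own pace and stop on an object; the grip force is fixed at half the most. Time passes only in rows, so rows that repeat a pose let the fingers close. It gives the time, the measured TCP pose, the force and the opening at its end, in the units of the state.
- get_obs(): the state, without advancing time (a new reading comes with each control period).
- camera(name): name is "side" or "top" or "wrist"; returns (picture, depth): 420x560x3 uint8, red, green, blue; 420x560 float32, m along the optical axis (not along the pixel's ray), 0 where there is no reading.
- camera_info(name): a dict with "mtx" (3x3 intrinsics, pixels), "world_to_cam" (4x4, takes a point from world to camera coordinates). Camera axes: x right, y down, z forward; pixel columns grow to the right and rows downward; lengths in m; the calibration is good to about 2 mm. A picture is of the moment at which its call begins: read the wrist's pose just before it. camera_info takes no time and is no camera call; for the wrist camera it gives the pose at the moment of the call.
- job_done(): hands the job in, once; it reports no verdict.
Trained networks look in the newest picture that a camera, given by its name, has taken for a name from the list of things; names that differ only in an ending like _2 or _b are one class to them, and where a whole thing is asked for, a point or a joint stands for the part that bears it (a point fixed in the world has none). Each returns a list of dicts, best first, with "conf" (0 to 1); they miss things now and then, are a little off and sometimes report something else, mostly with a low value. They report only what shows in the picture. A call takes as long as a camera call. They do not tell look-alikes from the thing itself.
- search_frame(camera, name): "location" ([row, column] in pixels, amid what is visible of it).
- spot_point(camera, name): "location" ([row, column] in pixels: a listed point, or the origin of a listed thing).
The state is a dict: "clock": time; "joint_pos": joint angles; "joint_vel": joint speeds; "tau": joint torques, N m; "eef_pos": TCP position; "tool_rot": TCP orientation; "ft_force": force on the tool from outside, world axes, zero at the start; "ft_torque": the same for the moment, N m; "grip_width": finger opening in m.
Only numpy, scipy, OpenCV 4.12 (cv2) and the standard library are available. Lean on these libraries where they do the work, as an engineer would, in place of code of your own. Each camera call takes 0.05 s, during which the arm holds its last target. There are 200 camera calls.

### The job

On the test rig's sprung scale, set the brass ring weights on the spindle one at a time, each lowered gently until it is fully seated, until the red pointer has sunk to the green band, then stop and let go. The spindle stands slightly off the pan's centre, so feel for it: do not force a ring that catches, do not drop a ring, and never push the pointer well below the green band. Leave the wrench, the brass fitting and the red tin alone.

Things in the scene. Friction and masses are not known exactly. Their poses are not given: they have to be found in the camera images.
- scale: The scale's white base, 110 x 110 x 24 mm, fixed; origin under its centre. A white gauge rule stands on it, centred 70 mm along its y, 118 mm high.
- pan: The scale's sprung pan: aluminium disc, 48 mm across, 6 mm thick. Origin on the disc's axis at its top face, 107 mm above the table unloaded; z up, y towards the gauge rule. It sinks straight down about 10 mm for each ring (294 N/m), at most 52 mm to a hard stop.
- tip_level (a point): Point on the pan's axis level with the spindle's top, 44 mm above the disc; sinks with the pan. The upright steel spindle is 19 mm thick with a flat top and a 1 mm chamfer. Its axis stands 5 mm off the pan's axis in an unknown direction, and is rigid sideways. A ring lowered off-centre rests on the flat top and pushes the pan down; slid sideways over the spindle it drops on and the pan springs back.
- pointer (a point): Tip of the red pointer of the pan, 10 mm below the top of the disc, beside the upright white gauge rule. It goes up and down with the pan.
- band_mid (a point): Centre of the green band, 14 mm high (7 mm above and below this point) and 32 mm wide, on the white gauge rule. Fixed in an episode; 19 to 33 mm below the unloaded pointer. Two or three rings are needed.
- ring0_mid (a point): Centre of a brass ring weight, 60 mm outer diameter, 22 mm bore, 15 mm high, about 0.3 kg (up to 8 per cent more or less), at first lying flat on a blue mat 3 mm thick. All four look the same. z is its axis.
- ring1_mid (a point): Centre of a brass ring weight, 60 mm outer diameter, 22 mm bore, 15 mm high, about 0.3 kg (up to 8 per cent more or less), at first lying flat on a blue mat 3 mm thick. All four look the same. z is its axis.
- ring2_mid (a point): Centre of a brass ring weight, 60 mm outer diameter, 22 mm bore, 15 mm high, about 0.3 kg (up to 8 per cent more or less), at first lying flat on a blue mat 3 mm thick. All four look the same. z is its axis.
- ring3_mid (a point): Centre of a brass ring weight, 60 mm outer diameter, 22 mm bore, 15 mm high, about 0.3 kg (up to 8 per cent more or less), at first lying flat on a blue mat 3 mm thick. All four look the same. z is its axis.
- ring0: The same ring; the origin is the centre of its underside.
- ring1: The same ring; the origin is the centre of its underside.
- ring2: The same ring; the origin is the centre of its underside.
- ring3: The same ring; the origin is the centre of its underside.
- wrench: Steel wrench, 150 mm long, lying on the table. Leave alone.
- fitting: Brass fitting, 36 mm across, 46 mm high, upright; origin under its centre. Leave alone.
- tin: Red tin, 60 mm across, 90 mm high, upright; origin under its centre. Leave alone.
There are look-alikes about, which are no part of the job. What is shaped like the ring2 but grey or white is not meant.

How it is judged:
On the way, in this order (a step that is already met when the one before it is completed fails the run):
1. a first ring is seated on the pan, over the spindle, and let go (((horizontal distance between ring0_mid and pan below 0.008 m and angle between ring0_mid's own z axis and vertical below 0.1 rad and z of ring0_mid in the frame of pan between 0.005 and 0.0095 m and contact force between the fingers and ring0 below 0.01 N) or (horizontal distance between ring1_mid and pan below 0.008 m and angle between ring1_mid's own z axis and vertical below 0.1 rad and z of ring1_mid in the frame of pan between 0.005 and 0.0095 m and contact force between the fingers and ring1 below 0.01 N) or (horizontal distance between ring2_mid and pan below 0.008 m and angle between ring2_mid's own z axis and vertical below 0.1 rad and z of ring2_mid in the frame of pan between 0.005 and 0.0095 m and contact force between the fingers and ring2 below 0.01 N) or (horizontal distance between ring3_mid and pan below 0.008 m and angle between ring3_mid's own z axis and vertical below 0.1 rad and z of ring3_mid in the frame of pan between 0.005 and 0.0095 m and contact force between the fingers and ring3 below 0.01 N))), for 0.2 s.
2. a second ring is seated on the first, over the spindle, and let go (((horizontal distance between ring0_mid and pan below 0.008 m and angle between ring0_mid's own z axis and vertical below 0.1 rad and z of ring0_mid in the frame of pan between 0.005 and 0.0095 m and contact force between the fingers and ring0 below 0.01 N) or (horizontal distance between ring1_mid and pan below 0.008 m and angle between ring1_mid's own z axis and vertical below 0.1 rad and z of ring1_mid in the frame of pan between 0.005 and 0.0095 m and contact force between the fingers and ring1 below 0.01 N) or (horizontal distance between ring2_mid and pan below 0.008 m and angle between ring2_mid's own z axis and vertical below 0.1 rad and z of ring2_mid in the frame of pan between 0.005 and 0.0095 m and contact force between the fingers and ring2 below 0.01 N) or (horizontal distance between ring3_mid and pan below 0.008 m and angle between ring3_mid's own z axis and vertical below 0.1 rad and z of ring3_mid in the frame of pan between 0.005 and 0.0095 m and contact force between the fingers and ring3 below 0.01 N)) and ((horizontal distance between ring0_mid and pan below 0.008 m and angle between ring0_mid's own z axis and vertical below 0.1 rad and z of ring0_mid in the frame of pan between 0.0195 and 0.025 m and contact force between the fingers and ring0 below 0.01 N) or (horizontal distance between ring1_mid and pan below 0.008 m and angle between ring1_mid's own z axis and vertical below 0.1 rad and z of ring1_mid in the frame of pan between 0.0195 and 0.025 m and contact force between the fingers and ring1 below 0.01 N) or (horizontal distance between ring2_mid and pan below 0.008 m and angle between ring2_mid's own z axis and vertical below 0.1 rad and z of ring2_mid in the frame of pan between 0.0195 and 0.025 m and contact force between the fingers and ring2 below 0.01 N) or (horizontal distance between ring3_mid and pan below 0.008 m and angle between ring3_mid's own z axis and vertical below 0.1 rad and z of ring3_mid in the frame of pan between 0.0195 and 0.025 m and contact force between the fingers and ring3 below 0.01 N))), for 0.2 s.
At the end, for the whole second after the job is handed in: The red pointer is at rest within the green band (7 mm either side of its middle), held there by two or three rings seated flat over the spindle and let go; every other ring lies on the mat or table; all at rest (all of step 2 and z of pointer in the frame of band_mid between -0.007 and 0.007 m and ((horizontal distance between ring0_mid and pan below 0.008 m and angle between ring0_mid's own z axis and vertical below 0.1 rad and z of ring0_mid in the frame of pan between 0.005 and 0.041 m and contact force between the fingers and ring0 below 0.01 N) or (height (world z) of ring0_mid below 0.014 m and horizontal distance between ring0_mid and pan above 0.05 m)) and ((horizontal distance between ring1_mid and pan below 0.008 m and angle between ring1_mid's own z axis and vertical below 0.1 rad and z of ring1_mid in the frame of pan between 0.005 and 0.041 m and contact force between the fingers and ring1 below 0.01 N) or (height (world z) of ring1_mid below 0.014 m and horizontal distance between ring1_mid and pan above 0.05 m)) and ((horizontal distance between ring2_mid and pan below 0.008 m and angle between ring2_mid's own z axis and vertical below 0.1 rad and z of ring2_mid in the frame of pan between 0.005 and 0.041 m and contact force between the fingers and ring2 below 0.01 N) or (height (world z) of ring2_mid below 0.014 m and horizontal distance between ring2_mid and pan above 0.05 m)) and ((horizontal distance between ring3_mid and pan below 0.008 m and angle between ring3_mid's own z axis and vertical below 0.1 rad and z of ring3_mid in the frame of pan between 0.005 and 0.041 m and contact force between the fingers and ring3 below 0.01 N) or (height (world z) of ring3_mid below 0.014 m and horizontal distance between ring3_mid and pan above 0.05 m)) and linear speed of each of pan, ring0, ring1, ring2, ring3 below 0.01 m/s); the robot touches nothing.
It fails at once if the pointer is pushed more than 8 mm below the green band's lower edge (z of pointer in the frame of band_mid below -0.015 m).
It fails at once if the pan is jolted: it moves faster than 0.25 m/s (a ring dropped or slipping off) (linear speed of pan above 0.25 m/s).
It fails at once if a ring is forced on the pan or spindle with more than 25 N (contact force between any of ring0, ring1, ring2, ring3 and pan above 25 N).
It fails at once if the wrench, the fitting or the tin is moved more than 20 mm (distance of any of wrench, fitting, tin from where it was at the start of the episode above 0.02 m).
It also fails if it takes over 72 s, if anything falls off the work surface, if the arm or the gripper's body presses on something with over 40 N, if the wrist force passes 120 N, or if a joint passes its speed limit or range.

## Working session

There is one attempt and no reset: what is moved stays moved. The work goes in short steps, Python scripts to look and compute and a tool call to move; the robot and the scene stay as the last step left them, time stands still between calls to the robot, and variables do not carry over. Pictures are saved under pics/ and viewed, about 8 in all and at most 12, crops included, and the job is handed in when it is done.

Besides the shell and the picture viewer there is one more tool, called after ">>>" as name(argument=value, ...) on one line, values as JSON. arm_command: Moves the arm, as the interface text tells. Its arguments: {"type":"object","properties":{"translation":{"type":"array","items":{"type":"array","items":{"type":"number"}}},"turn":{"type":"array","items":{"type":"number"}},"hand":{"type":"array","items":{"type":"number"}}},"required":["translation","turn","hand"]}

```bash
mkdir -p pics; ls; cat > h.py <<'E'
from workcell import *
import numpy as np, cv2
def w(cam,rc,depth=None,z=None):
    ci=camera_info(cam);K=np.array(ci["mtx"]);T=np.linalg.inv(np.array(ci["world_to_cam"]))
    ray=np.linalg.inv(K)@np.array([rc[1],rc[0],1.])
    d=T[:3,:3]@ray;o=T[:3,3]
    s=depth if z is None else (z-o[2])/d[2]
    return o+d*s
def proj(cam,p):
    ci=camera_info(cam);q=np.array(ci["world_to_cam"])@np.r_[p,1];u=np.array(ci["mtx"])@q[:3];return (u[:2]/u[2])[::-1]
E
python3 - <<'E'
from h import *
o=get_obs();print({k:np.round(v,3) for k,v in o.items()})
for c in ("top","side"):
    im,d=camera(c);cv2.imwrite(f"pics/{c}0.png",im[:,:,::-1]);np.save(f"pics/{c}d.npy",d)
    np.set_printoptions(precision=3,suppress=True)
    print(c,np.linalg.inv(camera_info(c)["world_to_cam"]))
    for n in ("ring0_mid","pan","tip_level","pointer","band_mid","scale","fitting","tin","wrench"):
        for r in spot_point(c,n)[:6]:
            l=r["location"];i,j=int(l[0]),int(l[1]);dd=d[min(max(i,0),419),min(max(j,0),559)]
            print(n,round(r["conf"],2),np.round(l,1),w(c,l,dd))
    
E
```

```text
pics
{'clock': np.float64(0.0), 'joint_pos': array([-1.299,  0.241,  0.004,  1.335, -0.   ,  1.571]), 'joint_vel': array([ 0.001, -0.   ,  0.   , -0.001,  0.   ,  0.001]), 'tau': array([ 0.0000e+00, -3.7232e+01,  2.5241e+01,  1.7000e-02, -0.0000e+00,
        0.0000e+00]), 'eef_pos': array([ 0.134, -0.481,  0.244]), 'tool_rot': array([ 0.991,  0.135, -0.   , -0.001]), 'ft_force': array([ 0.27 ,  0.301, -0.57 ]), 'ft_torque': array([-0.051,  0.02 , -0.069]), 'grip_width': np.float64(0.085)}
top [[-0.114 -0.971  0.212  0.338]
 [-0.993  0.112 -0.023  0.013]
 [-0.002 -0.213 -0.977  1.322]
 [ 0.     0.     0.     1.   ]]
ring0_mid 0.71 [267.5 226.8] [0.472 0.125 0.004]
pan 0.66 [226.4 346. ] [ 0.53  -0.193  0.107]
tip_level 0.53 [222.8 351.9] [ 0.53  -0.2    0.152]
pointer 0.69 [229.4 319.5] [ 0.53  -0.125  0.11 ]
band_mid 0.29 [268.5 225.9] [0.47  0.128 0.002]
scale 0.8 [232.9 346.9] [ 0.513 -0.192  0.109]
fitting 0.69 [203.2 424.3] [ 0.584 -0.431  0.014]
fitting 0.16 [225.7 232.1] [0.584 0.1   0.003]
tin 0.58 [255.  104.7] [0.53  0.422 0.091]
wrench 0.9 [173.4 263.1] [ 0.725 -0.001 -0.004]
wrench 0.64 [225.8 230.4] [0.585 0.105 0.004]
side [[ 0.937 -0.238  0.254  0.28 ]
 [-0.348 -0.609  0.713 -0.906]
 [-0.015 -0.757 -0.654  0.98 ]
 [ 0.     0.     0.     1.   ]]
ring0_mid 0.51 [232.2 215.4] [0.469 0.109 0.018]
ring0_mid 0.23 [241.1 323.5] [ 0.73  -0.021  0.01 ]
ring0_mid 0.15 [284.9 275.6] [ 0.526 -0.207  0.121]
pan 0.68 [197. 256.] [0.625 0.229 0.002]
pan 0.62 [283.7 276.9] [ 0.527 -0.213  0.131]
tip_level 0.68 [273.9 278.9] [ 0.536 -0.204  0.149]
pointer 0.71 [268.  268.3] [ 0.532 -0.145  0.109]
pointer 0.27 [273.9 278.1] [ 0.534 -0.203  0.149]
scale 0.97 [320.9 279.6] [ 0.526 -0.229  0.022]
scale 0.73 [230.6 218.2] [0.481 0.128 0.003]
fitting 0.6 [398.6 346.1] [ 0.58  -0.457  0.031]
fitting 0.3 [198.6 214.7] [0.505 0.249 0.017]
tin 0.78 [163.  209.2] [0.534 0.418 0.022]
wrench 0.7 [238.1 322.9] [ 0.734 -0.007  0.008]
```

View pics/top0.png

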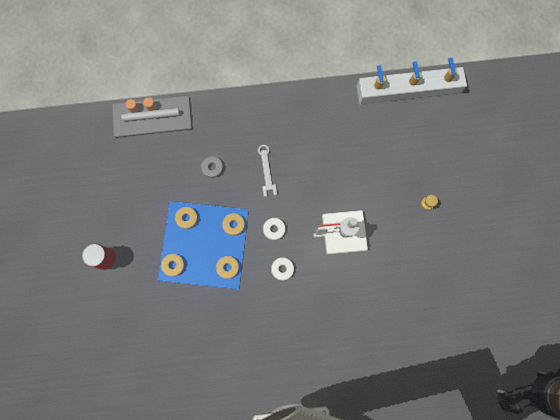

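View pics/side0.png

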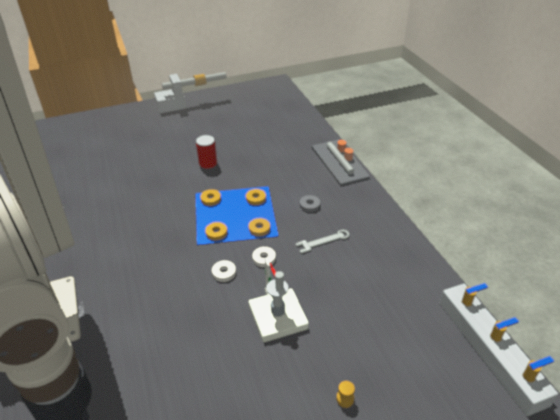

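The top view shows four brass rings on the blue mat at (col,row) ≈ (186,217), (233,224), (172,265) and (227,267). The scale is at (345,230), the fitting at (430,202), the tin at (97,256) and the wrench at (267,172); the white and grey rings are look-alikes. Next I'll locate the rings precisely.

```bash
python3 - <<'E'
from h import *
np.set_printoptions(precision=4,suppress=True)
for c in ("top","side"):
    im=cv2.imread(f"pics/{c}0.png");d=np.load(f"pics/{c}d.npy")
    hsv=cv2.cvtColor(im,cv2.COLOR_BGR2HSV)
    m=cv2.inRange(hsv,(8,110,90),(28,255,255))
    cs,_=cv2.findContours(m,cv2.RETR_EXTERNAL,cv2.CHAIN_APPROX_NONE)
    for k in cs:
        if cv2.contourArea(k)<120: continue
        (x,y),r,_=cv2.fitEllipse(k)
        p=w(c,(y,x),z=0.012)
        if np.hypot(*p[:2])<0.8: print(c,"brass",(x,y),r,p)
    # red pointer / green band / bright pan
    for nm,lo,hi in (("red",(0,120,80),(6,255,255)),("green",(45,80,50),(85,255,255))):
        m=cv2.inRange(hsv,lo,hi);n,l,s,ce=cv2.connectedComponentsWithStats(m)
        for i in range(1,n):
            if s[i,4]>4: 
                dd=np.median(d[l==i]);print(c,nm,s[i],w(c,ce[i][::-1],dd))
    K=np.array(camera_info(c)["mtx"]);print(K[0,0])
ci=camera_info("wrist");T=np.linalg.inv(ci["world_to_cam"]);print(T,ci["mtx"])
a=cv2.imread("pics/top0.png")[195:270,295:395];b=cv2.imread("pics/side0.png")[245:345,230:330]
cv2.imwrite("pics/crop1.png",np.hstack([cv2.resize(a,(400,300),interpolation=2),cv2.resize(b,(400,400),interpolation=2)[:300]]))
E
```

```text
top brass (227.16600036621094, 267.07037353515625) (20.256681442260742, 20.374147415161133) [0.4724 0.1234 0.012 ]
top brass (172.257080078125, 264.7546081542969) (19.80233383178711, 20.78106689453125) [0.4954 0.269  0.012 ]
top brass (233.18218994140625, 224.06011962890625) (19.770008087158203, 20.07115936279297) [0.587 0.096 0.012]
top brass (185.92086791992188, 217.3460693359375) (19.22356414794922, 20.13361930847168) [0.6203 0.2227 0.012 ]
top brass (428.94183349609375, 201.98223876953125) (12.469066619873047, 16.933164596557617) [ 0.5867 -0.4453  0.012 ]
top red [317 223  23   4  31] [ 0.5413 -0.1483  0.0991]
top red [103 252   4  10  14] [0.5274 0.425  0.0788]
top red [ 94 263  12   5  21] [0.5078 0.4425 0.0749]
top red [105 265   3   4   5] [0.5086 0.4406 0.0288]
487.87687464186854
side brass (345.53717041015625, 393.5133056640625) (17.048261642456055, 27.07830810546875) [ 0.5895 -0.4373  0.012 ]
side brass (215.7879638671875, 230.59632873535156) (15.546360969543457, 19.58621597290039) [0.473  0.1212 0.012 ]
side brass (259.0445556640625, 226.4852752685547) (15.322617530822754, 19.068811416625977) [0.5882 0.0939 0.012 ]
side brass (255.52984619140625, 196.44749450683594) (13.513408660888672, 17.787555694580078) [0.6209 0.2201 0.012 ]
side brass (210.2741241455078, 196.5240936279297) (15.08361530303955, 17.90738296508789) [0.4968 0.2684 0.012 ]
side red [197 144  19  25 349] [0.5301 0.4244 0.0457]
side red [270 264   6  11  30] [ 0.5424 -0.142   0.0985]
519.0408683934336
[[ 0.2676 -0.9287 -0.2566  0.1992]
 [-0.9635 -0.258  -0.0711 -0.4644]
 [-0.0002  0.2663 -0.9639  0.3739]
 [ 0.      0.      0.      1.    ]] [[330.2138   0.     282.5669]
 [  0.     330.2138 209.9708]
 [  0.       0.       1.    ]]
```

View pics/crop1.png

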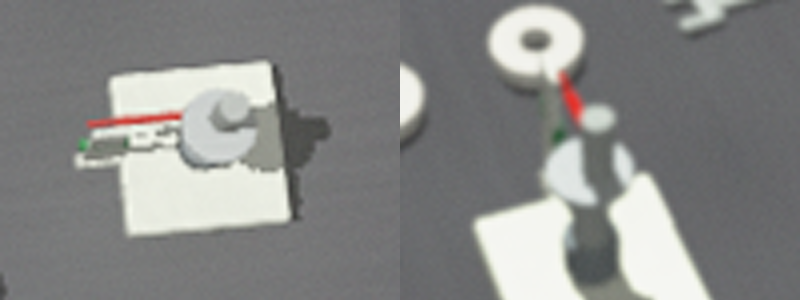

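The crop shows the spindle top offset from the pan centre, towards world +x/-y, and the gauge along about +y. I'll go over the scale for a close wrist view, with the jaws along world x.

>>> arm_command(translation=[[3.5,-1.3,0],[7.0,-2.6,0],[10.5,-3.9,0],[14.0,-5.2,0],[17.5,-6.5,0]], turn=[-0.12,-0.24,-0.36,-0.48,-0.6], hand=[0,0,0,0,0])

```text
clock: 1.42
eef_pos: [0.2864, -0.371, 0.2454]
tool_rot: [0.905, 0.425, 0.0, 0.0]
ft_force: [0.3, -0.7, -0.2]
grip_width: 0.0856
```

>>> arm_command(translation=[[3.6,0.9,0],[7.2,1.8,0],[10.8,2.7,0],[14.4,3.6,0],[18.0,4.5,0]], turn=[-0.12,-0.24,-0.36,-0.48,-0.6], hand=[0,0,0,0,0])

```text
clock: 1.83
eef_pos: [0.4369, -0.2619, 0.2455]
tool_rot: [0.739, 0.674, 0.0, 0.0]
ft_force: [-0.0, -1.0, -0.3]
grip_width: 0.0854
```

>>> arm_command(translation=[[2.5,2.8,0],[5.0,5.6,0],[7.5,8.4,0],[7.5,8.4,0]], turn=[-0.1,-0.1,-0.1,-0.1], hand=[0,0,0,0])

```text
clock: 2.17
eef_pos: [0.5314, -0.1927, 0.2445]
tool_rot: [0.704, 0.71, 0.002, 0.0]
ft_force: [-1.0, -0.7, -0.2]
grip_width: 0.0849
```

```bash
cat >> h.py <<'E'
np.set_printoptions(precision=4,suppress=True)
def st():
    o=get_obs()
    from scipy.spatial.transform import Rotation as R
    M=R.from_quat(o["tool_rot"]).as_matrix()
    print("t",round(float(o["clock"]),2),"tcp",o["eef_pos"],"yaw(tool x)deg",np.degrees(np.arctan2(M[1,0],M[0,0])).round(2),"f",o["ft_force"],"w",o["grip_width"]);return o,M
E
python3 - <<'E'
from h import *
st();im,d=camera("wrist");cv2.imwrite("pics/w1.png",im[:,:,::-1]);np.save("pics/w1d.npy",d)
for n in ("pan","tip_level","pointer","band_mid"):
    for r in spot_point("wrist",n)[:3]: print(n,r, w("wrist",r["location"],d[int(r["location"][0]),int(r["location"][1])]))
E
```

```text
t 2.17 tcp [ 0.5314 -0.1927  0.2445] yaw(tool x)deg 90.45 f [-1.0301 -0.6548 -0.172 ] w 0.08488764266423786
pan {'location': [211.7, 279.3], 'conf': 0.6} [ 0.5245 -0.2019  0.115 ]
tip_level {'location': [226.8, 283.7], 'conf': 0.81} [ 0.5271 -0.2037  0.1513]
pointer {'location': [123.4, 294.8], 'conf': 0.95} [ 0.5391 -0.1355 -0.0002]
band_mid {'location': [363.9, 321.1], 'conf': 0.6} [ 0.535  -0.1884  0.3064]
band_mid {'location': [125.3, 283.8], 'conf': 0.41} [ 0.5266 -0.1357  0.1193]
```

View pics/w1.png

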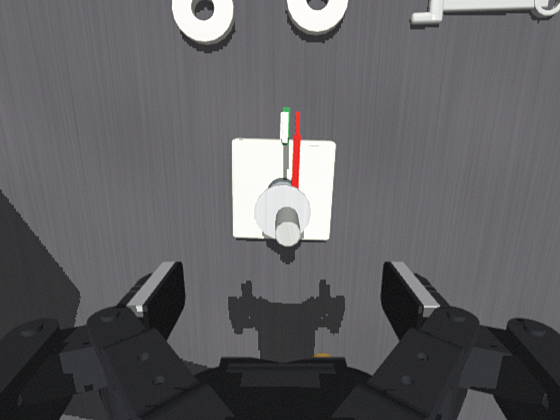

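Wrist view: pan disc centre ≈ (282,210), spindle top ≈ (287,232), gauge and red pointer running up the image (+y). Next I'll measure these with depth.

```bash
cat >> h.py <<'E'
def cloud(cam,d):
    ci=camera_info(cam);K=np.array(ci["mtx"]);T=np.linalg.inv(np.array(ci["world_to_cam"]))
    v,u=np.mgrid[:420,:560];P=np.stack([(u-K[0,2])/K[0,0]*d,(v-K[1,2])/K[1,1]*d,d],-1)
    return P@T[:3,:3].T+T[:3,3]
def circ(P):
    c=cv2.convexHull((P[:,:2]*1e4).astype(np.float32));(x,y),r=cv2.minEnclosingCircle(c);return np.array([x,y,r])/1e4
E
python3 - <<'E'
from h import *
from scipy.optimize import least_squares
d=np.load("pics/w1d.npy");im=cv2.imread("pics/w1.png");P=cloud("wrist",d)
near=np.hypot(P[...,0]-.53,P[...,1]+.2)<.05
for nm,lo,hi in (("pan",.103,.113),("tip",.146,.157)):
    m=near&(P[...,2]>lo)&(P[...,2]<hi);Q=P[m];print(nm,len(Q),np.median(Q[:,2]),circ(Q),Q[:,:2].mean(0), (Q[:,:2].min(0)+Q[:,:2].max(0))/2)
    print(np.argwhere(m).min(0),np.argwhere(m).max(0))
# tip via colour
g=im[195:250,240:330].copy();cv2.imwrite("pics/c2.png",cv2.resize(np.hstack([im[100:250,225:345]]),None,fx=4,fy=4,interpolation=cv2.INTER_CUBIC))
# top camera
d2=np.load("pics/topd.npy");P=cloud("top",d2)
near=np.hypot(P[...,0]-.53,P[...,1]+.2)<.05
for nm,lo,hi in (("pan",.103,.113),("tip",.146,.157)):
    Q=P[near&(P[...,2]>lo)&(P[...,2]<hi)];print("top",nm,len(Q),circ(Q) if len(Q)>3 else 0)
E
```

```text
pan 1770 0.10758739838380699 [ 0.525  -0.2065  0.0239] [ 0.5238 -0.2016] [ 0.525  -0.2059]
[184 254] [237 310]
tip 544 0.1515828720384648 [ 0.5287 -0.2098  0.0097] [ 0.529  -0.2091] [ 0.5291 -0.2099]
[220 275] [245 300]
top pan 204 [ 0.5318 -0.1904  0.0353]
top tip 46 [ 0.5351 -0.2052  0.0092]
```

View pics/c2.png

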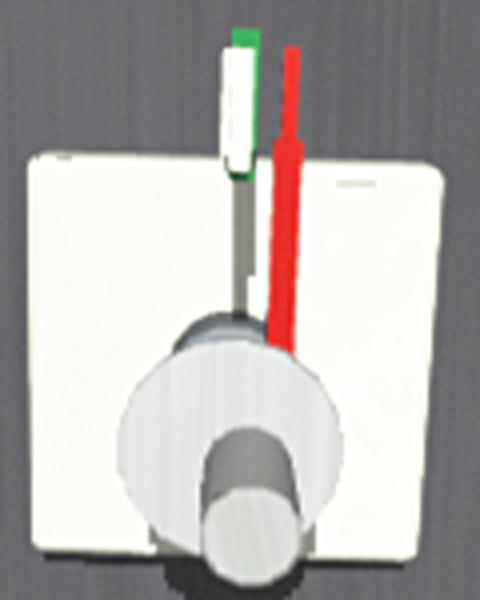

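Wrist depth gives pan (0.525,-0.206) and spindle (0.529,-0.2097), a separation of 5.4 mm, which agrees with the stated 5 mm. Moving to the first ring.

>>> arm_command(translation=[[3.5,-0.65,0],[7.0,-1.3,0],[10.5,-1.95,0],[14.0,-2.6,0]], turn=[0,0,0,0], hand=[0,0,0,0])

```text
clock: 2.75
eef_pos: [0.4991, -0.0573, 0.2456]
tool_rot: [0.708, 0.706, 0.0, 0.0]
ft_force: [1.4, -0.4, 0.5]
grip_width: 0.0852
```

>>> arm_command(translation=[[3.5,-0.65,1.9],[7.0,-1.3,3.8],[10.5,-1.95,5.7],[14.0,-2.6,7.6],[17.3,-3.2,9.5]], turn=[0,0,0,0,0], hand=[0,0,0,0,0])

```text
clock: 3.17
eef_pos: [0.4675, 0.1162, 0.1502]
tool_rot: [0.708, 0.707, 0.001, 0.0]
ft_force: [1.2, -0.7, 0.3]
grip_width: 0.0849
```

>>> arm_command(translation=[[0,0,0],[0,0,0]], turn=[0,0], hand=[0,0])

```text
clock: 3.33
eef_pos: [0.4668, 0.116, 0.1496]
tool_rot: [0.706, 0.708, -0.001, -0.0]
ft_force: [0.9, -1.1, 0.2]
grip_width: 0.0855
```

```bash
cat >> h.py <<'E'
def rings(cam="wrist",zmin=.004,zmax=.3,tag=None):
    im,d=camera(cam);P=cloud(cam,d)
    if tag: cv2.imwrite(f"pics/{tag}.png",im[:,:,::-1])
    hsv=cv2.cvtColor(im,cv2.COLOR_RGB2HSV);m=cv2.inRange(hsv,(8,110,70),(28,255,255))
    n,l,s,_=cv2.connectedComponentsWithStats(m)
    for i in range(1,n):
        if s[i,4]<400: continue
        Q=P[l==i];zt=np.percentile(Q[:,2],90);Q=Q[abs(Q[:,2]-zt)<.004]
        print("ring bbox",s[i],"ztop",zt.round(4),"xyr",circ(Q),len(Q))
        # bore: top-face contours in pixels -> world
        k,h=cv2.findContours(((l==i)*255).astype(np.uint8),cv2.RETR_CCOMP,cv2.CHAIN_APPROX_NONE)
        for kk,hh in zip(k,h[0]):
            if len(kk)>15:
                W=np.array([w(cam,(p[0][1],p[0][0]),z=zt) for p in kk]);A=np.c_[2*W[:,:2],np.ones(len(W))]
                s0=np.linalg.lstsq(A,(W[:,:2]**2).sum(1),rcond=None)[0];print("  contour hole" if hh[3]>=0 else "  contour outer",s0[:2],np.sqrt(s0[2]+s0[0]**2+s0[1]**2))
    return im,d
E
python3 - <<'E'
from h import *
st();rings(tag="w2");st()
E
```

```text
t 3.33 tcp [0.4668 0.116  0.1496] yaw(tool x)deg 90.15 f [ 0.9271 -1.0865  0.224 ] w 0.08547300811943018
ring bbox [ 285    0   83   42 2300] ztop 0.0198 xyr [0.4981 0.2614 0.0285] 2114
  contour outer [0.4974 0.2532] 0.01922985141018638
  contour hole [0.4878 0.2573] 0.0021492514873265867
ring bbox [ 447   19   90   87 5557] ztop 0.0201 xyr [0.6224 0.2213 0.0301] 4859
  contour outer [0.6193 0.2201] 0.030270580280901058
  contour hole [0.6181 0.2198] 0.008955722117069192
ring bbox [ 256  158   72   72 3570] ztop 0.0197 xyr [0.4753 0.1226 0.0298] 3488
  contour outer [0.4751 0.1229] 0.028982786517854752
  contour hole [0.475  0.1238] 0.010607725764748466
  contour hole [0.473  0.1506] 0.001974390722163043
ring bbox [ 390  191   75   70 3709] ztop 0.0199 xyr [0.5892 0.095  0.0299] 3307
  contour outer [0.5868 0.0963] 0.030080815569817235
  contour hole [0.5859 0.097 ] 0.009235782432526887
t 3.38 tcp [0.468  0.1152 0.1506] yaw(tool x)deg 90.04 f [0.054  0.1019 0.378 ] w 0.08533007777581701
```

```bash
python3 - <<'E'
import workcell
print([n for n in dir(workcell) if not n.startswith('_')])
print(getattr(workcell,'tip_reach',None))
E
```

```text
['Unreachable', 'camera', 'camera_info', 'get_obs', 'job_done', 'search_frame', 'spot_point', 'tip_reach']
0.014
```

View pics/w2.png

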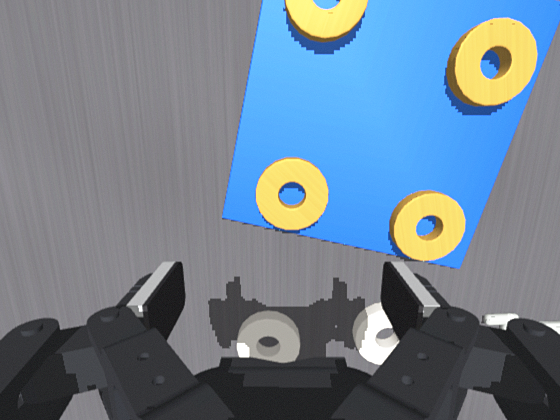

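The wrist view shows the near-left ring at (292,194), clear of the fingers. Next I'll measure the fingertip height relative to the TCP.

```bash
cat >> h.py <<'E'
def tips(d):
    o=get_obs();P=cloud("wrist",d);z0=o["eef_pos"][2];x0=o["eef_pos"][:2]
    m=(np.hypot(P[...,0]-x0[0],P[...,1]-x0[1])<.075)&(abs(P[...,2]-z0)<.05)&(d>0)&(P[...,1]<x0[1]+.03)
    for s,n in ((-1,"L"),(1,"R")):
        Q=P[m&(s*(P[...,0]-x0[0])>.02)]
        if len(Q): print(n,"lowest rel tcp",np.percentile(Q[:,2],[.2,1,5,50])-z0,"inner x",s*np.percentile(s*(Q[:,0]-x0[0]),2), len(Q))
E
python3 - <<'E'
from h import *
im,d=camera("wrist");tips(d)
E
```

```text
L lowest rel tcp [-0.0004  0.001   0.0054  0.0324] inner x -0.04221599940861936 5112
R lowest rel tcp [-0.0006  0.001   0.0053  0.0319] inner x 0.041897291671119996 5003
```

>>> arm_command(translation=[[0.7,0.8,3.8],[0.7,0.8,7.6],[0.7,0.8,11.0],[0.7,0.8,13.6],[0.7,0.8,13.6]], turn=[0,0,0,0,0], hand=[0,0,0,0,0])

```text
clock: 3.85
eef_pos: [0.4733, 0.1201, 0.0105]
tool_rot: [0.708, 0.706, -0.004, -0.002]
ft_force: [-1.6, -0.7, -0.2]
grip_width: 0.0857
```

>>> arm_command(translation=[[0,0,0],[0,0,0],[0,0,0],[0,0,0],[0,0,0]], turn=[0,0,0,0,0], hand=[0.3,0.5,1,1,1])

```text
clock: 4.27
eef_pos: [0.478, 0.1226, 0.0173]
tool_rot: [0.707, 0.707, 0.001, 0.002]
ft_force: [-2.3, -2.1, 6.5]
grip_width: 0.0574
```

```bash
python3 - <<'E'
from h import *
st();im,d=rings(tag="w3");tips(d);st()
E
```

```text
t 4.27 tcp [0.478  0.1226 0.0173] yaw(tool x)deg 90.0 f [-2.2789 -2.0879  6.5341] w 0.05742494427537491
ring bbox [  215   207   136   132 12926] ztop 0.0186 xyr [0.4781 0.123  0.0302] 11911
  contour outer [0.4778 0.1248] 0.029556472698551765
  contour hole [0.4779 0.127 ] 0.00889991560632604
ring bbox [ 454  263  106  105 5900] ztop 0.0185 xyr [0.5874 0.0985 0.0284] 4006
  contour outer [0.5811 0.106 ] 0.022473790890175246
L lowest rel tcp [-0.0187 -0.0184 -0.0178 -0.    ] inner x -0.021146570581576346 18858
R lowest rel tcp [-0.0181 -0.0175 -0.0153 -0.0005] inner x 0.021212540262658574 18870
t 4.32 tcp [0.478  0.1226 0.0173] yaw(tool x)deg 90.01 f [-2.0672 -2.901   7.1881] w 0.05703412157030773
```

Gripped; the ring centre agrees with the TCP within 0.5 mm. I'll lift, carry past the spindle on its -y side, and view the ring and spindle together.

>>> arm_command(translation=[[0,0,-2.0],[0,0,-6.0],[0,0,-10.0],[0,0,-14.0],[0,0,-18.0]], turn=[0,0,0,0,0], hand=[1,1,1,1,1])

```text
clock: 4.73
eef_pos: [0.4766, 0.1229, 0.1982]
tool_rot: [0.707, 0.707, 0.001, 0.001]
ft_force: [1.3, 0.8, -2.9]
grip_width: 0.057
```

>>> arm_command(translation=[[-3.8,0.54,-0.5],[-7.6,1.08,-1],[-11.5,1.62,-1.5],[-15.4,2.16,-2.0],[-19.3,2.7,-2]], turn=[0,0,0,0,0], hand=[1,1,1,1,1])

```text
clock: 5.15
eef_pos: [0.5046, -0.0719, 0.2178]
tool_rot: [0.707, 0.708, 0.002, 0.002]
ft_force: [0.6, -0.2, -2.5]
grip_width: 0.0571
```

>>> arm_command(translation=[[-3.9,0.54,0],[-7.8,1.08,0],[-11.7,1.62,0],[-15.6,2.16,0],[-19.4,2.7,0]], turn=[0,0,0,0,0], hand=[1,1,1,1,1])

```text
clock: 5.57
eef_pos: [0.5308, -0.2665, 0.2165]
tool_rot: [0.707, 0.707, 0.001, 0.002]
ft_force: [0.9, 0.1, -2.3]
grip_width: 0.0572
```

>>> arm_command(translation=[[0,0,0],[0,0,0],[0,0,0]], turn=[0,0,0], hand=[1,1,1])

```text
clock: 5.82
eef_pos: [0.5305, -0.2641, 0.2153]
tool_rot: [0.707, 0.707, 0.0, 0.0]
ft_force: [-0.5, -0.3, -2.4]
grip_width: 0.0572
```

```bash
cat >> h.py <<'E'
def fitc(W):
    A=np.c_[2*W[:,:2],np.ones(len(W))];s=np.linalg.lstsq(A,(W[:,:2]**2).sum(1),rcond=None)[0];return np.r_[s[:2],np.sqrt(s[2]+s[0]**2+s[1]**2)]
def tip(d,ztip,c=(.529,-.21)):
    P=cloud("wrist",d);m=(np.hypot(P[...,0]-c[0],P[...,1]-c[1])<.02)&(abs(P[...,2]-ztip)<.006)
    if m.sum()<50: print("no tip");return
    n,l,s,_=cv2.connectedComponentsWithStats(m.astype(np.uint8));i=1+s[1:,4].argmax();m=l==i;zt=np.median(P[m][:,2])
    m=m&(abs(P[...,2]-zt)<.0025)
    k,_=cv2.findContours((m*255).astype(np.uint8),cv2.RETR_EXTERNAL,cv2.CHAIN_APPROX_NONE);k=max(k,key=len)
    e=cv2.fitEllipse(k);
    print("tip z",zt,"circ",circ(P[m]),"ell->",w("wrist",e[0][::-1],z=zt),"px",e)
E
python3 - <<'E'
from h import *
st();im,d=rings(tag="w4");tip(d,.1515);st()
E
```

```text
t 5.82 tcp [ 0.5305 -0.2641  0.2153] yaw(tool x)deg 90.0 f [-0.5435 -0.2746 -2.4218] w 0.057222042939013076
ring bbox [  215   205   136   158 14131] ztop 0.2164 xyr [ 0.5302 -0.2629  0.0303] 11946
  contour outer [ 0.534  -0.2654] 0.03213313081874086
  contour hole [ 0.5303 -0.2587] 0.008622349782938021
tip z 0.1507805258394347 circ [ 0.535  -0.2044  0.0095] ell-> [ 0.535  -0.2042  0.1508] px ((290.4997863769531, 132.51544189453125), (31.503570556640625, 32.2708625793457), 12.92490291595459)
t 5.87 tcp [ 0.5305 -0.2633  0.2152] yaw(tool x)deg 90.08 f [ 0.056  -0.2372 -2.3082] w 0.05729897672351862
```

View pics/w4.png

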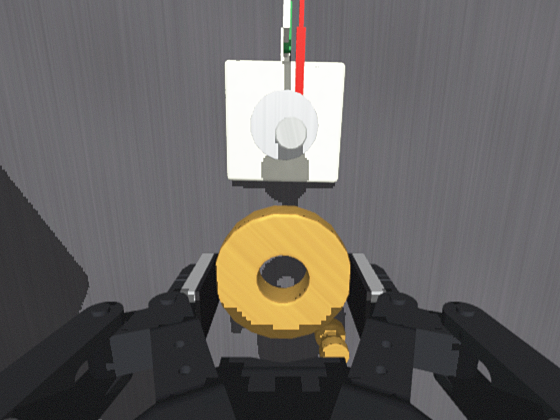

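The wrist view now has the spindle top at px (290,132) and the ring centre at (283,271). Spindle is at (0.535,-0.2043), matching the top camera; the first reading was skewed because the arm was still settling. I'll move over it and lower to about 8 mm above.

>>> arm_command(translation=[[2.9,0.25,0],[5.8,0.5,1.0],[5.85,0.5,3.0],[5.85,0.5,4.2],[5.85,0.5,4.2]], turn=[0,0,0,0,0], hand=[1,1,1,1,1])

```text
clock: 6.28
eef_pos: [0.5339, -0.2022, 0.1702]
tool_rot: [0.705, 0.709, -0.001, -0.002]
ft_force: [-1.7, -0.2, -2.6]
grip_width: 0.0573
```

>>> arm_command(translation=[[0,0,0],[0,0,0],[0,0,0]], turn=[0,0,0], hand=[1,1,1])

```text
clock: 6.53
eef_pos: [0.5365, -0.2054, 0.1739]
tool_rot: [0.707, 0.708, 0.001, 0.001]
ft_force: [0.6, 0.7, -2.4]
grip_width: 0.0569
```

```bash
python3 - <<'E'
from h import *
st();im,d=rings(tag="w5");tip(d,.1515,(.535,-.2045));st()
cv2.imwrite("pics/w5c.png",cv2.resize(im[190:350,190:380,::-1],None,fx=3,fy=3))
E
```

```text
t 6.53 tcp [ 0.5365 -0.2054  0.1739] yaw(tool x)deg 90.08 f [ 0.5844  0.7108 -2.4049] w 0.05692467628942282
ring bbox [  216   206   135   133 13065] ztop 0.1749 xyr [ 0.5363 -0.2051  0.0301] 11935
  contour outer [ 0.5363 -0.2034] 0.029639777933281885
  contour hole [ 0.5362 -0.201 ] 0.008610579746686211
tip z 0.15066173832640012 circ [ 0.5353 -0.2079  0.0088] ell-> [ 0.5354 -0.2088  0.1507] px ((280.70501708984375, 263.7634582519531), (17.935022354125977, 32.740623474121094), 84.675537109375)
t 6.58 tcp [ 0.5364 -0.2056  0.1737] yaw(tool x)deg 90.06 f [ 0.1385 -0.0718 -2.9365] w 0.05725540087595451
```

View pics/w5c.png

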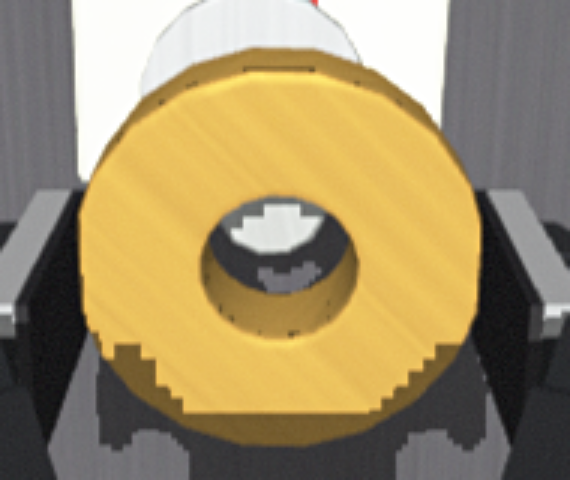

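The bore shows the spindle top underneath, within about 1 mm. I'll correct slightly and lower slowly past the tip.

>>> arm_command(translation=[[0.05,-0.1,0.3],[0.05,-0.1,0.6],[0.05,-0.1,0.9],[0.05,-0.1,1.1],[0.05,-0.1,1.2]], turn=[0,0,0,0,0], hand=[1,1,1,1,1])

```text
clock: 7.0
eef_pos: [0.5343, -0.2049, 0.1596]
tool_rot: [0.707, 0.707, -0.0, -0.0]
ft_force: [-0.3, 0.6, -2.6]
grip_width: 0.0574
```

>>> arm_command(translation=[[0,0,0],[0,0,0],[0,0,0]], turn=[0,0,0], hand=[1,1,1])

```text
clock: 7.25
eef_pos: [0.5347, -0.2049, 0.1604]
tool_rot: [0.707, 0.707, 0.0, 0.0]
ft_force: [0.8, 0.5, -2.6]
grip_width: 0.057
```

```bash
cat >> h.py <<'E'
def stat(tag=None,ztip=.1515):
    st();im,d=rings(tag=tag);tip(d,ztip,(.535,-.2045));st()
    P=cloud("wrist",d);hsv=cv2.cvtColor(im,cv2.COLOR_RGB2HSV);m=cv2.inRange(hsv,(0,150,80),(5,255,255))>0
    m&=(abs(P[...,0]-.54)<.03)&(P[...,2]>.03)&(P[...,1]<-.05)
    if m.sum()>10: print("pointer z",np.percentile(P[m][:,2],[10,50,90]),m.sum(), "ymax",P[m][:,1].max())
    g=(cv2.inRange(hsv,(45,100,40),(85,255,255))>0)&(d>0)
    if g.sum()>5:print("green z",P[g][:,2].min(),P[g][:,2].max(),g.sum())
    # pan disc, seen in front of the ring (+y side)
    q=(abs(P[...,0]-.53)<.03)&(P[...,1]<-.165)&(P[...,1]>-.2)&(P[...,2]>.055)&(P[...,2]<.112)&(hsv[...,1]<60)
    if q.sum()>20: print("pan z",np.median(P[q][:,2]),q.sum())
    return im,d
E
python3 - <<'E'
from h import *
stat()
E
```

```text
t 7.25 tcp [ 0.5347 -0.2049  0.1604] yaw(tool x)deg 90.06 f [ 0.7607  0.4531 -2.5799] w 0.056979464066602446
ring bbox [  215   206   136   133 13013] ztop 0.1616 xyr [ 0.5346 -0.2045  0.0302] 11916
  contour outer [ 0.5347 -0.2027] 0.02962846659041243
  contour hole [ 0.5347 -0.2005] 0.008776234422224569
tip z 0.1510440828997761 circ [ 0.5346 -0.2058  0.0109] ell-> [ 0.5349 -0.2068  0.151 ] px ((283.0448303222656, 273.8643798828125), (38.85093307495117, 43.88327407836914), 92.27339172363281)
t 7.3 tcp [ 0.5347 -0.2049  0.1604] yaw(tool x)deg 90.06 f [-0.2131 -0.6463 -2.6537] w 0.05699113098251927
pointer z [0.098  0.0989 0.0997] 938 ymax -0.12019707781064591
green z -0.0022194208148550443 0.07911266801114403 182
pan z 0.10676182599691988 869
```

>>> arm_command(translation=[[0,0,0.8],[0,0,1.6],[0,0,2.4],[0,0,3.2],[0,0,3.6]], turn=[0,0,0,0,0], hand=[1,1,1,1,1])

```text
clock: 7.72
eef_pos: [0.5337, -0.2045, 0.1223]
tool_rot: [0.707, 0.707, -0.001, -0.001]
ft_force: [0.5, 0.6, -2.6]
grip_width: 0.0571
```

>>> arm_command(translation=[[0,0,0.3],[0,0,0.6],[0,0,0.9],[0,0,0.9],[0,0,0.9]], turn=[0,0,0,0,0], hand=[1,1,1,1,1])

```text
clock: 8.13
eef_pos: [0.5347, -0.2049, 0.1155]
tool_rot: [0.707, 0.707, 0.0, 0.0]
ft_force: [-0.7, 0.1, -1.2]
grip_width: 0.0572
```

```bash
python3 - <<'E'
from h import *
stat()
E
```

```text
t 8.13 tcp [ 0.5347 -0.2049  0.1155] yaw(tool x)deg 90.06 f [-0.6787  0.0928 -1.2448] w 0.05720421358800767
ring bbox [  215   206   136   130 10385] ztop 0.1169 xyr [ 0.5345 -0.2044  0.0301] 9798
  contour outer [ 0.5346 -0.2016] 0.02575880472526726
tip z 0.14575996582594358 circ [ 0.5379 -0.2092  0.0031] ell-> [ 0.5378 -0.2097  0.1458] px ((291.91607666015625, 333.4189453125), (5.45566463470459, 14.346771240234375), 114.37840270996094)
t 8.18 tcp [ 0.5348 -0.2049  0.1157] yaw(tool x)deg 90.06 f [-0.7409 -0.2869 -1.2498] w 0.05706647458341371
pointer z [0.0922 0.0931 0.0939] 1423 ymax -0.1201032927214691
green z -0.0008099417984616664 0.0789746569533969 287
pan z 0.10847545862731311 191
```

>>> arm_command(translation=[[0,0,0.2],[0,0,0.4],[0,0,0.5],[0,0,0.5],[0,0,0.5]], turn=[0,0,0,0,0], hand=[1,1,1,1,1])

```text
clock: 8.6
eef_pos: [0.535, -0.205, 0.1106]
tool_rot: [0.707, 0.707, 0.0, 0.0]
ft_force: [-0.4, -0.7, 0.0]
grip_width: 0.0568
```

>>> arm_command(translation=[[0,0,0],[0,0,0],[0,0,0],[0,0,0],[0,0,0]], turn=[0,0,0,0,0], hand=[0.2,0,0,0,0])

```text
clock: 9.02
eef_pos: [0.5347, -0.2049, 0.1103]
tool_rot: [0.707, 0.707, 0.0, 0.0]
ft_force: [-0.4, 0.3, 0.3]
grip_width: 0.0853
```

```bash
python3 - <<'E'
from h import *
stat()
E
```

```text
t 9.02 tcp [ 0.5347 -0.2049  0.1103] yaw(tool x)deg 90.06 f [-0.3947  0.2942  0.33  ] w 0.08528503059969271
ring bbox [  215   207   139   131 10720] ztop 0.1133 xyr [ 0.5352 -0.2044  0.0302] 10045
  contour outer [ 0.5348 -0.2018] 0.025855891915605774
no tip
t 9.07 tcp [ 0.5346 -0.2049  0.1103] yaw(tool x)deg 90.06 f [ 0.456  -0.5063 -0.3101] w 0.08521353489367302
pointer z [0.0886 0.0895 0.0904] 1451 ymax -0.12029369070398852
green z -0.000703056922806089 0.07882268892907573 299
pan z 0.10820968488594555 272
```

Ring 1 is seated: the pointer sank about 9.4 mm and wrist force is about 0. Retreat and go to the second ring.

>>> arm_command(translation=[[0,0,-2],[0,0,-5.0],[0,0,-8.5],[0,0,-12.0],[0,0,-14.0]], turn=[0,0,0,0,0], hand=[0,0,0,0,0])

```text
clock: 9.48
eef_pos: [0.5358, -0.2053, 0.2547]
tool_rot: [0.707, 0.707, 0.001, 0.003]
ft_force: [0.6, -0.0, 0.3]
grip_width: 0.0853
```

>>> arm_command(translation=[[3.5,0.6,0],[7.0,1.2,0],[10.5,1.8,0],[14.0,2.4,0],[17.5,3.0,0]], turn=[0,0,0,0,0], hand=[0,0,0,0,0])

```text
clock: 9.9
eef_pos: [0.5645, -0.0284, 0.2505]
tool_rot: [0.707, 0.707, 0.0, 0.0]
ft_force: [1.3, -0.1, -0.5]
grip_width: 0.0856
```

>>> arm_command(translation=[[3.2,0.6,2.5],[6.4,1.2,5.0],[9.6,1.8,7.5],[12.6,2.3,10],[12.6,2.3,10]], turn=[0,0,0,0,0], hand=[0,0,0,0,0])

```text
clock: 10.32
eef_pos: [0.5845, 0.1011, 0.1444]
tool_rot: [0.704, 0.71, -0.003, -0.003]
ft_force: [-1.1, -0.4, -1.1]
grip_width: 0.0854
```

>>> arm_command(translation=[[0,0,0],[0,0,0],[0,0,0]], turn=[0,0,0], hand=[0,0,0])

```text
clock: 10.57
eef_pos: [0.5882, 0.0952, 0.1517]
tool_rot: [0.707, 0.707, 0.001, 0.001]
ft_force: [0.1, -0.2, -0.4]
grip_width: 0.0858
```

```bash
python3 - <<'E'
from h import *
st();rings();st()
im,d=camera("side");np.save("pics/s2d.npy",d);cv2.imwrite("pics/s2.png",im[:,:,::-1])
P=cloud("side",d);hsv=cv2.cvtColor(im,cv2.COLOR_RGB2HSV)
m=(cv2.inRange(hsv,(0,120,60),(6,255,255))>0)&(abs(P[...,0]-.53)<.05)&(P[...,1]<-.05)
g=(cv2.inRange(hsv,(45,60,30),(85,255,255))>0)&(abs(P[...,0]-.53)<.06)&(P[...,1]<-.05)&(P[...,1]>-.2)
for q in (m,g): print(q.sum(),P[q].min(0),P[q].max(0)) if q.any() else print("none")
cv2.imwrite("pics/s2c.png",cv2.resize(im[240:320,235:325,::-1],None,fx=6,fy=6,interpolation=2))
E
```

```text
t 10.57 tcp [0.5882 0.0952 0.1517] yaw(tool x)deg 89.98 f [ 0.0891 -0.219  -0.3715] w 0.0858217127645986
ring bbox [131   0  53  12 421] ztop 0.0183 xyr [0.4972 0.2427 0.0157] 238
  contour outer [0.501 0.246] 0.012615363743731848
ring bbox [ 288    0   81   77 4073] ztop 0.0191 xyr [0.6214 0.2217 0.0295] 3844
  contour outer [0.6222 0.2171] 0.026668915589836157
  contour hole [0.6204 0.2196] 0.010585056417366165
ring bbox [ 247  166   72   71 3465] ztop 0.0189 xyr [0.5887 0.0957 0.0298] 3367
  contour outer [0.5884 0.0962] 0.029030237330352964
  contour hole [0.5884 0.097 ] 0.010542860627596087
  contour hole [0.5878 0.1238] 0.0031190120264737837
t 10.62 tcp [0.5883 0.095  0.1519] yaw(tool x)deg 89.95 f [ 0.2899 -0.8691 -0.1658] w 0.08523767496646906
20 [ 0.5394 -0.157   0.0007] [ 0.5719 -0.058   0.0917]
2 [ 0.5316 -0.148   0.0764] [ 0.5354 -0.144   0.0786]
```

View pics/s2c.png

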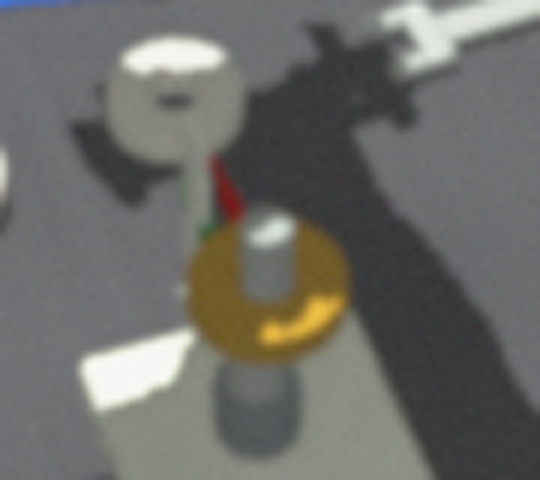

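Ring 1 sits flat over the spindle. The second ring is within 1 mm of the TCP, so I'll grasp it and carry it over.

>>> arm_command(translation=[[0.1,0.05,3.8],[0.1,0.05,7.6],[0.1,0.05,11.0],[0.1,0.05,13.3],[0.1,0.05,13.3]], turn=[0,0,0,0,0], hand=[0,0,0,0,0])

```text
clock: 11.08
eef_pos: [0.5839, 0.0953, 0.0127]
tool_rot: [0.707, 0.707, -0.004, -0.003]
ft_force: [-0.6, -0.2, -0.5]
grip_width: 0.0857
```

>>> arm_command(translation=[[0,0,0],[0,0,0],[0,0,0],[0,0,0],[0,0,0]], turn=[0,0,0,0,0], hand=[0.1,0.3,1,1,1])

```text
clock: 11.5
eef_pos: [0.59, 0.097, 0.0211]
tool_rot: [0.707, 0.707, 0.002, 0.002]
ft_force: [-1.9, -1.5, 5.3]
grip_width: 0.0571
```

>>> arm_command(translation=[[0,0,0],[0,0,-3.0],[0,0,-7.0],[0,0,-11.0],[0,0,-15.0]], turn=[0,0,0,0,0], hand=[1,1,1,1,1])

```text
clock: 11.92
eef_pos: [0.5879, 0.0971, 0.1706]
tool_rot: [0.707, 0.707, 0.001, 0.001]
ft_force: [1.8, -0.1, -3.0]
grip_width: 0.0565
```

>>> arm_command(translation=[[-3.4,-0.5,-1.5],[-6.8,-1,-3],[-10.4,-1.5,-4],[-14.0,-2.0,-5.0],[-17.7,-2.5,-5]], turn=[0,0,0,0,0], hand=[1,1,1,1,1])

```text
clock: 12.33
eef_pos: [0.5642, -0.0814, 0.222]
tool_rot: [0.706, 0.708, 0.002, 0.003]
ft_force: [1.3, 0.2, -1.8]
grip_width: 0.0565
```

>>> arm_command(translation=[[-3.8,-0.6,0],[-7.6,-1.2,0],[-11.4,-1.8,0],[-15.2,-2.4,0],[-18.5,-2.8,0]], turn=[0,0,0,0,0], hand=[1,1,1,1,1])

```text
clock: 12.75
eef_pos: [0.5345, -0.2676, 0.2193]
tool_rot: [0.707, 0.707, 0.0, 0.002]
ft_force: [0.3, -0.0, -3.0]
grip_width: 0.0568
```

>>> arm_command(translation=[[0,0,0],[0,0,0],[0,0,0]], turn=[0,0,0], hand=[1,1,1])

```text
clock: 13.0
eef_pos: [0.5352, -0.265, 0.2184]
tool_rot: [0.707, 0.707, 0.001, 0.001]
ft_force: [-0.4, -0.3, -3.8]
grip_width: 0.0561
```

```bash
python3 - <<'E'
from h import *
stat("w6",.142)
E
```

```text
t 13.0 tcp [ 0.5352 -0.265   0.2184] yaw(tool x)deg 90.01 f [-0.36   -0.2932 -3.7794] w 0.05612685209632852
ring bbox [ 240   83   85   88 4916] ztop 0.1133 xyr [ 0.5351 -0.2038  0.0299] 4869
  contour outer [ 0.5351 -0.2041] 0.028725801219785768
  contour hole [ 0.5351 -0.2048] 0.011594416489829508
ring bbox [  217   207   131   151 13355] ztop 0.2155 xyr [ 0.5352 -0.2655  0.0302] 11220
  contour outer [ 0.5383 -0.268 ] 0.03202846501533695
  contour hole [ 0.5352 -0.2615] 0.008619899054636115
  contour hole [ 0.5339 -0.2367] 0.0013558480993580953
tip z 0.1413307200330446 circ [ 0.5351 -0.2045  0.0094] ell-> [ 0.5352 -0.2043  0.1413] px ((282.3414306640625, 130.08177185058594), (29.52785301208496, 30.539915084838867), 178.88607788085938)
t 13.05 tcp [ 0.5354 -0.2642  0.2182] yaw(tool x)deg 90.09 f [ 0.295  -0.3489 -2.9063] w 0.05689479364775106
pointer z [0.0884 0.0894 0.0904] 523 ymax -0.11975952659947613
green z -0.0005630471370037804 0.07885879916795735 171
pan z 0.09805290817005674 114
```

>>> arm_command(translation=[[2.5,0,0],[5.0,0,0.5],[6.05,0,2.0],[6.05,0,4.0],[6.05,0,4.8]], turn=[0,0,0,0,0], hand=[1,1,1,1,1])

```text
clock: 13.47
eef_pos: [0.5344, -0.2013, 0.1677]
tool_rot: [0.705, 0.709, -0.0, -0.001]
ft_force: [-1.2, -0.6, -3.2]
grip_width: 0.0569
```

>>> arm_command(translation=[[0,0,0],[0,0,0],[0,0,0],[0,0,0.2],[0,0,0.4]], turn=[0,0,0,0,0], hand=[1,1,1,1,1])

```text
clock: 13.88
eef_pos: [0.5359, -0.205, 0.1664]
tool_rot: [0.707, 0.707, 0.001, 0.001]
ft_force: [0.1, -0.5, -3.2]
grip_width: 0.0565
```

```bash
python3 - <<'E'
from h import *
stat("w7",.142)
E
```

```text
t 13.88 tcp [ 0.5359 -0.205   0.1664] yaw(tool x)deg 90.03 f [ 0.0928 -0.4625 -3.2332] w 0.05646845777608331
ring bbox [  218   183   131   154 14821] ztop 0.1628 xyr [ 0.5351 -0.2061  0.0302] 11270
  contour outer [ 0.5352 -0.2001] 0.031820993368619634
  contour hole [ 0.5352 -0.2042] 0.0059305547829480625
  contour hole [ 0.5349 -0.1987] 0.00584274224110722
tip z 0.1407188768805836 circ [ 0.5345 -0.2075  0.0086] ell-> [ 0.5347 -0.2086  0.1407] px ((281.45916748046875, 263.4826354980469), (16.773719787597656, 32.03174591064453), 86.80317687988281)
t 13.93 tcp [ 0.5354 -0.2048  0.1656] yaw(tool x)deg 90.02 f [ 0.4071 -0.0184 -4.1772] w 0.05707695405392524
pointer z [0.0878 0.0887 0.0895] 730 ymax -0.12024338260329022
green z -0.0018538042925269616 0.07760467644474955 177
pan z 0.10084108167560688 82
```

>>> arm_command(translation=[[0.1,0,0.1],[0.1,0,0.3],[0.1,0,0.6],[0.1,0,0.9],[0.1,0,1.0]], turn=[0,0,0,0,0], hand=[1,1,1,1,1])

```text
clock: 14.35
eef_pos: [0.5347, -0.2033, 0.1545]
tool_rot: [0.707, 0.707, -0.0, -0.001]
ft_force: [0.1, -0.0, -2.6]
grip_width: 0.0568
```

>>> arm_command(translation=[[0,0,0],[0,0,0],[0,0,0]], turn=[0,0,0], hand=[1,1,1])

```text
clock: 14.6
eef_pos: [0.5352, -0.2034, 0.1554]
tool_rot: [0.707, 0.707, 0.0, 0.0]
ft_force: [0.2, 0.1, -3.0]
grip_width: 0.0566
```

```bash
python3 - <<'E'
from h import *
stat("w8",.142)
E
```

```text
t 14.6 tcp [ 0.5352 -0.2034  0.1554] yaw(tool x)deg 90.06 f [ 0.2488  0.0785 -3.0492] w 0.056623271313337914
ring bbox [  217   189   132   148 13920] ztop 0.1528 xyr [ 0.5351 -0.2046  0.0301] 11285
  contour outer [ 0.5351 -0.1999] 0.031250837626580555
  contour hole [ 0.535  -0.2006] 0.008375150692894441
tip z 0.14178369142446456 circ [ 0.5351 -0.2058  0.011 ] ell-> [ 0.5351 -0.2071  0.1418] px ((282.4544372558594, 273.2664794921875), (37.20218276977539, 42.037498474121094), 91.5262451171875)
t 14.65 tcp [ 0.5353 -0.2034  0.1554] yaw(tool x)deg 90.06 f [ 0.8868 -0.2792 -2.7338] w 0.056771617607095065
pointer z [0.0887 0.0896 0.0905] 819 ymax -0.12031669318869995
green z -0.001361831942086833 0.07854868756829211 185
pan z 0.10141434542407873 55
```

The ring is on the spindle without pushing it (pointer unchanged). Lowering to seat.

>>> arm_command(translation=[[0,0,0.7],[0,0,1.4],[0,0,2.0],[0,0,2.3],[0,0,2.5]], turn=[0,0,0,0,0], hand=[1,1,1,1,1])

```text
clock: 15.07
eef_pos: [0.5345, -0.2031, 0.1292]
tool_rot: [0.707, 0.707, -0.0, -0.001]
ft_force: [-0.4, 0.4, -1.7]
grip_width: 0.0565
```

>>> arm_command(translation=[[0,0,0.2],[0,0,0.4],[0,0,0.6],[0,0,0.6],[0,0,0.6]], turn=[0,0,0,0,0], hand=[1,1,1,1,1])

```text
clock: 15.48
eef_pos: [0.5352, -0.2034, 0.1245]
tool_rot: [0.707, 0.707, 0.0, 0.0]
ft_force: [-1.6, 0.7, -1.2]
grip_width: 0.0567
```

```bash
python3 - <<'E'
from h import *
stat("w9",.135)
E
```

```text
t 15.48 tcp [ 0.5352 -0.2034  0.1245] yaw(tool x)deg 90.06 f [-1.5509  0.748  -1.1923] w 0.0566655263525207
ring bbox [  218   199   131   138 11777] ztop 0.122 xyr [ 0.5349 -0.2048  0.0303] 10394
  contour outer [ 0.5351 -0.2015] 0.030384315829280483
  contour hole [ 0.535 -0.208] 0.013154527690859985
tip z 0.1350339417042115 circ [ 0.5348 -0.2051  0.0098] ell-> [ 0.535  -0.2042  0.135 ] px ((282.3937072753906, 293.96905517578125), (42.38957977294922, 45.68491744995117), 91.50589752197266)
t 15.53 tcp [ 0.5352 -0.2034  0.1246] yaw(tool x)deg 90.06 f [-1.2956  0.864  -0.83  ] w 0.05714960489633821
pointer z [0.0823 0.0832 0.0841] 1098 ymax -0.12042076811409298
green z -0.0011030022224624014 0.07937706983164541 262
pan z 0.09465038407814064 66
```

Ring 2 is flush on ring 1 (top 38.8 mm above the pointer = 23.8 + 15). Transfer the remaining weight and release.

>>> arm_command(translation=[[0,0,0.15],[0,0,0.3],[0,0,0.35],[0,0,0.35]], turn=[0,0,0,0], hand=[1,1,1,1])

```text
clock: 15.87
eef_pos: [0.5354, -0.2035, 0.1209]
tool_rot: [0.707, 0.707, 0.0, 0.0]
ft_force: [-1.0, 0.2, 0.0]
grip_width: 0.0571
```

>>> arm_command(translation=[[0,0,0],[0,0,0],[0,0,0],[0,0,0],[0,0,0]], turn=[0,0,0,0,0], hand=[0.2,0,0,0,0])

```text
clock: 16.28
eef_pos: [0.5353, -0.2035, 0.1209]
tool_rot: [0.707, 0.707, 0.0, 0.0]
ft_force: [0.2, -0.7, -0.2]
grip_width: 0.0854
```

>>> arm_command(translation=[[0,0,-2],[0,0,-4.0],[0,0,-8],[0,0,-12.0],[0,0,-13]], turn=[0,0,0,0,0], hand=[0,0,0,0,0])

```text
clock: 16.7
eef_pos: [0.5377, -0.2044, 0.258]
tool_rot: [0.707, 0.707, 0.002, 0.005]
ft_force: [1.6, -0.4, 1.1]
grip_width: 0.0854
```

>>> arm_command(translation=[[-2.5,0,0],[-5,0,0],[-5,0,0],[-5,0,0],[-5,0,0]], turn=[0,0,0,0,0], hand=[0,0,0,0,0])

```text
clock: 17.12
eef_pos: [0.535, -0.2532, 0.2504]
tool_rot: [0.707, 0.707, 0.0, -0.0]
ft_force: [-1.2, 0.8, -0.5]
grip_width: 0.0856
```

```bash
python3 - <<'E'
from h import *
im,d=stat("w10",.131)
cv2.imwrite("pics/w10c.png",cv2.resize(im[0:150,225:345,::-1],None,fx=4,fy=4,interpolation=2))
im,d=camera("side");P=cloud("side",d);hsv=cv2.cvtColor(im,cv2.COLOR_RGB2HSV)
g=(cv2.inRange(hsv,(45,60,30),(85,255,255))>0)
for v,u in np.argwhere(g): 
    if 240<v<320 and 235<u<325: print(v,u,P[v,u])
cv2.imwrite("pics/s3.png",im[:,:,::-1])
for c in ("wrist","top","side"):
    if c=="top":camera(c)
    print(c,[ (r["location"],r["conf"]) for r in spot_point(c,"band_mid")[:3]],[(r["location"],r["conf"]) for r in spot_point(c,"pointer")[:2]])
E
```

```text
t 17.12 tcp [ 0.535  -0.2532  0.2504] yaw(tool x)deg 90.03 f [-1.2259  0.8467 -0.4502] w 0.08558584746554253
ring bbox [ 246  104   75   77 3812] ztop 0.1183 xyr [ 0.5352 -0.2044  0.0297] 3775
  contour outer [ 0.5354 -0.2047] 0.028620375535804647
  contour hole [ 0.5352 -0.2048] 0.011329051244935764
ring bbox [ 309  310   30   45 1061] ztop 0.0463 xyr [ 0.5862 -0.4403  0.0163] 507
  contour outer [ 0.5828 -0.4257] 0.023725031302655245
tip z 0.13136312161737174 circ [ 0.5351 -0.2048  0.0093] ell-> [ 0.5351 -0.2046  0.1314] px ((282.86248779296875, 144.62124633789062), (24.2043514251709, 24.73067283630371), 10.855045318603516)
t 17.17 tcp [ 0.535  -0.2528  0.2505] yaw(tool x)deg 90.08 f [-0.283   0.0383  0.2207] w 0.08553059281021463
pointer z [0.0783 0.0793 0.0803] 350 ymax -0.12033784010889702
green z -0.00117068794038383 0.07911607907118656 119
pan z 0.08822481036780702 46
wrist [([49.5, 280.8], 0.44)] [([44.7, 289.4], 0.92)]
top [] [([229.2, 316.7], 0.42)]
side [] [([284.3, 277.5], 0.73), ([272.4, 270.4], 0.59)]
```

View pics/w10c.png

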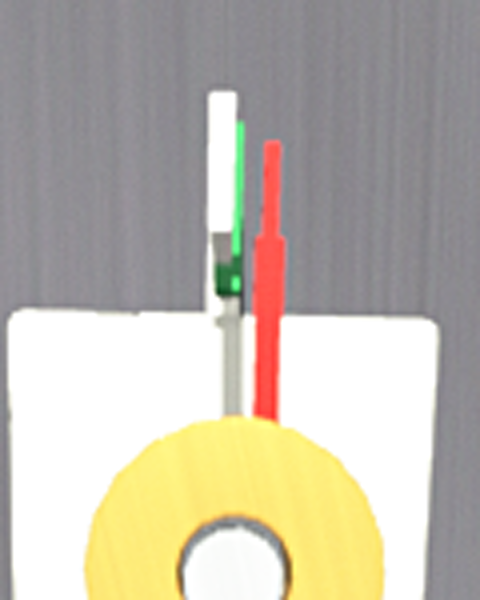

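Two rings are on. The crop shows the green band's near end face at about (228,280) in the crop, with its lit side strip above it; the red pointer lies beside it. Next I'll get the band's height from depth.

```bash
python3 - <<'E'
from h import *
st()
for k in range(2):
    im,d=camera("wrist");P=cloud("wrist",d);hsv=cv2.cvtColor(im,cv2.COLOR_RGB2HSV)
    g=(cv2.inRange(hsv,(45,60,30),(85,255,255))>0)
    for v,u in np.argwhere(g):
        if u>275 and u<290 and v<90 and k==0: print(v,u,hsv[v,u,2],P[v,u])
    for v in range(22,110,2): 
        if k==0:print(v,im[v,280],P[v,280],im[v,292],P[v,292,2])
E
```

```text
t 17.57 tcp [ 0.5353 -0.2531  0.2508] yaw(tool x)deg 90.09 f [0.3381 0.176  0.2536] w 0.08535792979991579
30 284 191 [ 0.5363 -0.1159  0.0769]
30 285 174 [ 0.5372 -0.1159  0.0771]
31 284 239 [ 0.5363 -0.117   0.0783]
31 285 220 [ 0.5372 -0.1163  0.0754]
32 284 244 [ 0.5363 -0.1174  0.077 ]
32 285 222 [ 0.5372 -0.1175  0.0775]
33 284 242 [ 0.5363 -0.1184  0.078 ]
33 285 208 [ 0.5372 -0.118   0.0762]
34 284 241 [ 0.5363 -0.1191  0.0777]
34 285 204 [ 0.5372 -0.119   0.0774]
35 284 241 [ 0.5364 -0.1197  0.0773]
35 285 209 [ 0.5372 -0.1197  0.0771]
36 283 248 [ 0.5355 -0.1206  0.0777]
36 284 243 [ 0.5364 -0.12    0.0753]
36 285 204 [ 0.5372 -0.1205  0.0773]
37 283 247 [ 0.5355 -0.1213  0.0774]
37 284 243 [ 0.5364 -0.1212  0.0772]
37 285 205 [ 0.5377 -0.1045 -0.0002]
38 283 247 [ 0.5355 -0.1222  0.0785]
38 284 243 [ 0.5364 -0.1219  0.0769]
38 285 204 [ 0.5377 -0.1055  0.0001]
39 283 248 [ 0.5355 -0.1228  0.0778]
39 284 243 [ 0.5364 -0.1228  0.0778]
39 285 206 [ 0.5377 -0.1064 -0.    ]
40 283 247 [ 0.5355 -0.1235  0.0773]
40 284 243 [ 0.5364 -0.1234  0.0768]
40 285 205 [ 0.5377 -0.1072 -0.0
[... 7285 characters left out ...]
4895
92 [235 235 226] [ 0.5326 -0.1603  0.0227] [255  78  68] 0.07888053693105257
94 [236 237 226] [ 0.5326 -0.1623  0.0245] [254  75  68] 0.08002775739863238
96 [235 237 227] [ 0.5326 -0.1642  0.0241] [254  76  68] 0.07993811307221765
98 [236 236 226] [ 0.5326 -0.1662  0.0253] [255  71  63] 0.08035759079165161
100 [237 238 227] [ 0.5326 -0.1681  0.0239] [255  78  67] 0.07882882128070451
102 [236 238 230] [ 0.5326 -0.17    0.0238] [255  73  64] 0.07994431084356252
104 [253 238 185] [ 0.5332 -0.1758  0.1162] [255  79  65] 0.0792164122225974
106 [255 248 134] [ 0.5332 -0.1772  0.1173] [254 247 125] 0.11716622234072416
108 [255 244 130] [ 0.5332 -0.1787  0.1175] [255 246 132] 0.1179264892953446
```

Band top face is at 77 mm, so the band spans 63–77 mm with its middle at 70. The gauge top reads 117.8 against 118 true, so there's no bias. The pointer is at about 77.4 mm, just above the band, so a third ring (→ about 68 mm) is needed.

>>> arm_command(translation=[[3.7,-0.28,0],[7.4,-0.55,0],[11.1,-0.83,0],[14.8,-1.1,0],[18.5,-1.4,0]], turn=[0,0,0,0,0], hand=[0,0,0,0,0])

```text
clock: 18.08
eef_pos: [0.5206, -0.067, 0.2509]
tool_rot: [0.707, 0.707, 0.0, 0.0]
ft_force: [0.6, 0.4, -0.7]
grip_width: 0.0853
```

>>> arm_command(translation=[[3.7,-0.28,0],[7.4,-0.55,0],[11.1,-0.83,0],[14.8,-1.1,0],[18.5,-1.4,0]], turn=[0,0,0,0,0], hand=[0,0,0,0,0])

```text
clock: 18.5
eef_pos: [0.5064, 0.1183, 0.2511]
tool_rot: [0.707, 0.707, 0.0, 0.0]
ft_force: [0.7, -0.9, 0.6]
grip_width: 0.0851
```

>>> arm_command(translation=[[3.0,-0.2,2.5],[6.0,-0.4,5.0],[9.0,-0.6,7.5],[12.0,-0.8,10.0],[15.1,-1.05,10]], turn=[0,0,0,0,0], hand=[0,0,0,0,0])

```text
clock: 18.92
eef_pos: [0.4928, 0.2673, 0.1453]
tool_rot: [0.707, 0.707, -0.005, -0.001]
ft_force: [-0.6, -1.4, -0.3]
grip_width: 0.0855
```

>>> arm_command(translation=[[0,0,0],[0,0,0],[0,0,0],[0,0,0]], turn=[0,0,0,0], hand=[0,0,0,0])

```text
clock: 19.25
eef_pos: [0.4966, 0.2667, 0.1515]
tool_rot: [0.707, 0.707, 0.0, 0.0]
ft_force: [0.6, -0.1, -0.4]
grip_width: 0.0855
```

```bash
python3 - <<'E'
from h import *
st();rings(tag="w11");st()
E
```

```text
t 19.25 tcp [0.4966 0.2667 0.1515] yaw(tool x)deg 89.98 f [ 0.6498 -0.1071 -0.3775] w 0.08545180556673465
ring bbox [ 247  164   72   72 3450] ztop 0.0188 xyr [0.4967 0.2684 0.0298] 3356
  contour outer [0.4967 0.2688] 0.028986935251241464
  contour hole [0.4967 0.2697] 0.010576332702167764
  contour hole [0.4961 0.2959] 0.0036425187635468204
ring bbox [ 389  217   74   67 3122] ztop 0.0188 xyr [0.6208 0.223  0.03  ] 2705
  contour outer [0.6193 0.2263] 0.02900630635269915
  contour hole [0.6173 0.2252] 0.009080467436531781
t 19.3 tcp [0.4967 0.2666 0.1515] yaw(tool x)deg 89.96 f [-0.1655  0.2188  0.6152] w 0.08512070089748576
```

>>> arm_command(translation=[[0.2,0,3.8],[0.2,0,7.6],[0.2,0,11.0],[0.2,0,13.2],[0.2,0,13.2]], turn=[0,0,0,0,0], hand=[0,0,0,0,0])

```text
clock: 19.72
eef_pos: [0.4928, 0.2663, 0.0143]
tool_rot: [0.707, 0.707, -0.005, -0.001]
ft_force: [-0.2, -1.4, -0.9]
grip_width: 0.0856
```

>>> arm_command(translation=[[0,0,0],[0,0,0],[0,0,0],[0,0,0],[0,0,0]], turn=[0,0,0,0,0], hand=[0.1,0.3,1,1,1])

```text
clock: 20.13
eef_pos: [0.4979, 0.27, 0.0223]
tool_rot: [0.707, 0.707, 0.002, 0.001]
ft_force: [-2.2, -1.9, 5.5]
grip_width: 0.0564
```

>>> arm_command(translation=[[0,0,0],[0,0,-3.0],[0,0,-7.0],[0,0,-11.0],[0,0,-15.0]], turn=[0,0,0,0,0], hand=[1,1,1,1,1])

```text
clock: 20.55
eef_pos: [0.4963, 0.2695, 0.1723]
tool_rot: [0.707, 0.707, 0.001, 0.0]
ft_force: [1.5, 0.1, -3.1]
grip_width: 0.0567
```

>>> arm_command(translation=[[-3.4,0.25,-1.5],[-6.8,0.5,-3],[-10.4,0.75,-4],[-14.0,1.0,-5.0],[-17.7,1.25,-5]], turn=[0,0,0,0,0], hand=[1,1,1,1,1])

```text
clock: 20.97
eef_pos: [0.5104, 0.0915, 0.2235]
tool_rot: [0.706, 0.708, 0.003, 0.002]
ft_force: [0.8, 0.4, -2.3]
grip_width: 0.0566
```

>>> arm_command(translation=[[-3.8,0.27,0],[-7.6,0.54,0],[-11.4,0.81,0],[-15.2,1.1,0],[-19.0,1.4,0]], turn=[0,0,0,0,0], hand=[1,1,1,1,1])

```text
clock: 21.38
eef_pos: [0.5231, -0.0994, 0.2211]
tool_rot: [0.707, 0.707, 0.001, 0.002]
ft_force: [0.7, -0.1, -3.2]
grip_width: 0.0561
```

>>> arm_command(translation=[[-3.5,0.25,0],[-7.0,0.5,0],[-10.5,0.75,0],[-14.0,1.0,0],[-16.7,1.2,0]], turn=[0,0,0,0,0], hand=[1,1,1,1,1])

```text
clock: 21.8
eef_pos: [0.5351, -0.2675, 0.2209]
tool_rot: [0.707, 0.707, 0.0, 0.002]
ft_force: [0.6, 0.0, -2.4]
grip_width: 0.0562
```

>>> arm_command(translation=[[0,0,0],[0,0,0],[0,0,0],[0,0,0]], turn=[0,0,0,0], hand=[1,1,1,1])

```text
clock: 22.13
eef_pos: [0.5352, -0.2634, 0.2197]
tool_rot: [0.706, 0.708, 0.0, 0.0]
ft_force: [0.5, 0.1, -2.7]
grip_width: 0.0564
```

```bash
python3 - <<'E'
from h import *
stat("w12",.1315)
E
```

```text
t 22.13 tcp [ 0.5352 -0.2634  0.2197] yaw(tool x)deg 90.12 f [ 0.486   0.0951 -2.6605] w 0.05640163636229456
ring bbox [ 240   85   86   90 5126] ztop 0.1182 xyr [ 0.5354 -0.2047  0.0298] 5059
  contour outer [ 0.5354 -0.2048] 0.028739992625183772
  contour hole [ 0.5352 -0.2048] 0.010984904290387967
ring bbox [  218   206   130   152 13136] ztop 0.2157 xyr [ 0.5354 -0.2648  0.0301] 11004
  contour outer [ 0.5383 -0.2676] 0.03211227130102539
  contour hole [ 0.5351 -0.2608] 0.008633524897436592
  contour hole [ 0.5357 -0.2377] 0.0029713169868318245
tip z 0.13125217197375136 circ [ 0.5351 -0.2049  0.0093] ell-> [ 0.5351 -0.2047  0.1313] px ((282.45672607421875, 131.91513061523438), (27.74610137939453, 28.70392417907715), 4.012256622314453)
t 22.18 tcp [ 0.5353 -0.2632  0.2196] yaw(tool x)deg 90.15 f [ 0.353   0.3295 -3.1278] w 0.05661427473347852
pointer z [0.0783 0.0793 0.0801] 462 ymax -0.12047158791762828
green z -0.0013452280505966696 0.07907571408072633 164
pan z 0.08724314878493555 71
```

>>> arm_command(translation=[[2.5,0,0],[5.0,0,0.5],[6.05,0,3.0],[6.05,0,5.2],[6.05,0,6.0]], turn=[0,0,0,0,0], hand=[1,1,1,1,1])

```text
clock: 22.6
eef_pos: [0.5335, -0.201, 0.1563]
tool_rot: [0.705, 0.709, -0.001, -0.002]
ft_force: [-0.6, 0.4, -3.4]
grip_width: 0.0563
```

>>> arm_command(translation=[[0,0,0],[0,0,0],[0,0,0],[0,0,0.1],[0,0,0.1]], turn=[0,0,0,0,0], hand=[1,1,1,1,1])

```text
clock: 23.02
eef_pos: [0.5358, -0.2045, 0.159]
tool_rot: [0.707, 0.707, 0.0, 0.001]
ft_force: [0.9, 0.4, -2.9]
grip_width: 0.0565
```

```bash
python3 - <<'E'
from h import *
stat("w13",.1315)
E
```

```text
t 23.02 tcp [ 0.5358 -0.2045  0.159 ] yaw(tool x)deg 90.03 f [ 0.8604  0.437  -2.8957] w 0.05653250153397162
ring bbox [  218   183   130   153 14764] ztop 0.1548 xyr [ 0.5356 -0.206   0.0301] 11023
  contour outer [ 0.5354 -0.2   ] 0.03181173419945332
  contour hole [ 0.5352 -0.1984] 0.005676895373872562
tip z 0.13122924329691293 circ [ 0.535  -0.2084  0.0086] ell-> [ 0.5351 -0.209   0.1312] px ((281.5533447265625, 262.5883483886719), (15.916807174682617, 31.02859115600586), 87.24236297607422)
t 23.07 tcp [ 0.5356 -0.2044  0.1587] yaw(tool x)deg 90.02 f [-0.3278  0.1001 -2.5642] w 0.05657663167755307
pointer z [0.0782 0.0791 0.08  ] 705 ymax -0.12021487110965867
green z -0.0024216669924259637 0.07835708094362409 185
pan z 0.0912473423231995 69
```

>>> arm_command(translation=[[0.12,-0.04,0.2],[0.12,-0.04,0.5],[0.12,-0.04,0.8],[0.12,-0.04,1.0],[0.12,-0.04,1.2]], turn=[0,0,0,0,0], hand=[1,1,1,1,1])

```text
clock: 23.48
eef_pos: [0.5345, -0.2026, 0.1453]
tool_rot: [0.707, 0.707, -0.0, -0.0]
ft_force: [0.1, -0.1, -2.4]
grip_width: 0.0568
```

>>> arm_command(translation=[[0,0,0],[0,0,0],[0,0,0]], turn=[0,0,0], hand=[1,1,1])

```text
clock: 23.73
eef_pos: [0.5348, -0.2027, 0.1458]
tool_rot: [0.707, 0.707, -0.0, 0.0]
ft_force: [0.7, -0.2, -2.8]
grip_width: 0.0565
```

```bash
python3 - <<'E'
from h import *
stat("w14",.1315)
E
```

```text
t 23.73 tcp [ 0.5348 -0.2027  0.1458] yaw(tool x)deg 90.06 f [ 0.7172 -0.1859 -2.7643] w 0.05651119790073943
ring bbox [  218   190   130   146 13529] ztop 0.142 xyr [ 0.5349 -0.2045  0.0303] 11028
  contour outer [ 0.5348 -0.1996] 0.031156719384691486
  contour hole [ 0.5351 -0.2006] 0.008599232318465374
tip z 0.1316097213496937 circ [ 0.5347 -0.2055  0.011 ] ell-> [ 0.5349 -0.2066  0.1316] px ((282.8352966308594, 273.0436096191406), (37.3583869934082, 42.34356689453125), 89.51863861083984)
t 23.78 tcp [ 0.5348 -0.2027  0.1459] yaw(tool x)deg 90.06 f [-1.1113  0.4717 -2.554 ] w 0.056271213646159245
pointer z [0.0786 0.0794 0.0803] 815 ymax -0.1206100264675174
green z -0.002173522968154873 0.07912087326538977 206
pan z 0.09108944271061101 51
```

>>> arm_command(translation=[[0,0,0.4],[0,0,0.7],[0,0,0.9],[0,0,1.1],[0,0,1.3]], turn=[0,0,0,0,0], hand=[1,1,1,1,1])

```text
clock: 24.2
eef_pos: [0.5346, -0.2026, 0.1326]
tool_rot: [0.707, 0.707, -0.0, -0.0]
ft_force: [-0.9, -0.4, -1.4]
grip_width: 0.0563
```

>>> arm_command(translation=[[0,0,0.2],[0,0,0.3],[0,0,0.3],[0,0,0.3]], turn=[0,0,0,0], hand=[1,1,1,1])

```text
clock: 24.53
eef_pos: [0.5346, -0.2027, 0.1299]
tool_rot: [0.707, 0.707, -0.0, -0.0]
ft_force: [-0.7, 0.5, -0.9]
grip_width: 0.056
```

```bash
python3 - <<'E'
from h import *
stat("w15",.125)
E
```

```text
t 24.53 tcp [ 0.5346 -0.2027  0.1299] yaw(tool x)deg 90.06 f [-0.6694  0.4735 -0.9076] w 0.05603228235412285
ring bbox [  219   194   129   142 12843] ztop 0.1261 xyr [ 0.5345 -0.2043  0.0301] 10973
  contour outer [ 0.5347 -0.2001] 0.03084739410562932
  contour hole [ 0.5349 -0.203 ] 0.01019918919243932
tip z 0.12512637512746266 circ [ 0.535  -0.2045  0.02  ] ell-> [ 0.535  -0.2039  0.1251] px ((283.56317138671875, 277.2616271972656), (81.05960845947266, 89.26179504394531), 89.822265625)
t 24.58 tcp [ 0.5346 -0.2027  0.1299] yaw(tool x)deg 90.06 f [-1.521   0.1461 -0.6885] w 0.05641415921929416
pointer z [0.0714 0.0723 0.0732] 933 ymax -0.12018766954856416
green z -0.0008480206276642588 0.07863393409541447 227
pan z 0.08377794389611484 63
```

Ring 3 is flush on ring 2 (53.8 mm above the pointer). Transfer the rest of the load, release and retreat.

>>> arm_command(translation=[[0,0,0.15],[0,0,0.28],[0,0,0.28],[0,0,0.28]], turn=[0,0,0,0], hand=[1,1,1,1])

```text
clock: 24.92
eef_pos: [0.5348, -0.2027, 0.1271]
tool_rot: [0.707, 0.707, 0.0, 0.0]
ft_force: [-1.1, 0.5, 0.3]
grip_width: 0.0564
```

>>> arm_command(translation=[[0,0,0],[0,0,0],[0,0,0],[0,0,0],[0,0,0]], turn=[0,0,0,0,0], hand=[0.2,0,0,0,0])

```text
clock: 25.33
eef_pos: [0.5349, -0.2027, 0.1272]
tool_rot: [0.707, 0.707, 0.0, 0.0]
ft_force: [0.6, 0.9, -0.7]
grip_width: 0.0855
```

>>> arm_command(translation=[[0,0,-2],[0,0,-4.0],[0,0,-8],[0,0,-12.0],[0,0,-13]], turn=[0,0,0,0,0], hand=[0,0,0,0,0])

```text
clock: 25.75
eef_pos: [0.5373, -0.2036, 0.2642]
tool_rot: [0.707, 0.707, 0.002, 0.005]
ft_force: [0.7, 0.3, 0.3]
grip_width: 0.0853
```

>>> arm_command(translation=[[-2.5,0,0],[-5,0,0],[-5,0,0],[-5,0,0],[-5,0,0]], turn=[0,0,0,0,0], hand=[0,0,0,0,0])

```text
clock: 26.17
eef_pos: [0.5346, -0.2525, 0.2567]
tool_rot: [0.707, 0.707, 0.0, -0.0]
ft_force: [0.0, 0.1, -0.1]
grip_width: 0.0852
```

```bash
python3 - <<'E'
from h import *
stat("w16",.1215)
im,d=camera("side");cv2.imwrite("pics/s4.png",cv2.resize(im[180:345,150:370,::-1],None,fx=3.5,fy=3.5,interpolation=2))
E
```

```text
t 26.17 tcp [ 0.5346 -0.2525  0.2567] yaw(tool x)deg 90.03 f [ 0.0354  0.1383 -0.1393] w 0.08523121741342257
ring bbox [ 246  104   75   77 3849] ztop 0.1235 xyr [ 0.5354 -0.2041  0.0296] 3788
  contour outer [ 0.5348 -0.2043] 0.028622196197210802
  contour hole [ 0.5349 -0.2161] 0.0024175349706491286
  contour hole [ 0.535  -0.2036] 0.010673593189380468
ring bbox [ 308  308   31   44 1023] ztop 0.0463 xyr [ 0.5859 -0.4401  0.016 ] 487
  contour outer [ 0.5829 -0.426 ] 0.02363192034182368
tip z 0.12238446913097994 circ [ 0.535  -0.2045  0.02  ] ell-> [ 0.535  -0.2041  0.1224] px ((283.2259216308594, 143.42007446289062), (50.23262405395508, 51.14991760253906), 1.3246325254440308)
t 26.22 tcp [ 0.5346 -0.2521  0.2567] yaw(tool x)deg 90.07 f [-0.281  -0.0733 -0.1558] w 0.08568562444277164
pointer z [0.0687 0.0697 0.0708] 301 ymax -0.12040322353236389
green z -0.00023052360101016856 0.07880747140776101 96
pan z 0.0779447212301263 48
```

View pics/s4.png

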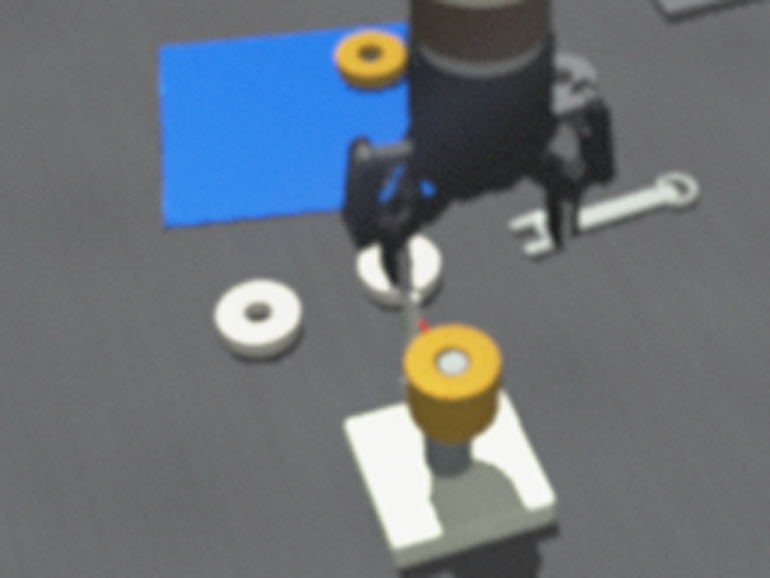

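The side crop shows three rings stacked flat on the spindle at about (452,380), the fourth still on the mat at (370,55), and the gripper clear. The pointer is at about 68 mm, inside the 63–77 mm band. Handing in.

```bash
python3 -c "
from workcell import *
print(job_done())"
```

```text
the job is handed in; nothing more can be done
None
```

I handed the job in at about 26 s with three rings seated on the spindle; the hand-in gives no verdict. Each ring was aligned with the wrist camera, lowered without catching, and released once its weight was on the pan.

**Last checks:**
- **Pointer:** It reads 69.7 mm raw, about 68 mm after correction, inside the green band at about 63–77 mm. With two rings it stood at about 77.4 mm, just above the band, which is why I added the third.
- **Rings:** The stack sits flush, with its top about 53.8 mm above the pointer as three rings should give. The fourth ring is still on the mat.
- **Arm:** The gripper is open and clear of everything, and the wrist force is about 0.
- **Wrench, fitting and tin:** The arm did not go near them. The last pictures show the wrench and fitting apparently unmoved; I did not check the tin at the end.

**What disagreed:** My first wrist reading of the spindle was about 6 mm off because the arm was still settling. A second reading agreed with the top camera, and I used that one. During the grasps the fingertips pressed the mat with about 5–7 N, well under the limit.

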